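# Clear the plug tray into the drawer

### The arm

A 7-joint arm with a two-finger parallel gripper is mounted at the origin on the work surface. World frame = base frame: x ahead of the robot, y to its left, z up, the work surface at z = 0. Lengths are in m, angles in rad, forces in N, time in s.
With the tool pointing down it reaches from about 0.425 to 0.925 m from the base axis. Payload 6.8 kg.
Tool frame: the origin (TCP) lies midway between the tips of the shut fingers; the grasp point (between the pads) lies 19 mm behind it; z points along the fingers, y is the line along which they close (so a half turn about z gives the same grasp; the last joint's range is limited). The gripper opens to 85 mm and grips with 20 to 120 N. Pads are 22 mm wide; open, the fingers measure 114 mm over their backs; the gripper's body (76 mm by 85 mm) begins 54 mm behind the grasp point. The pads swing forward as they close: fully open they stand 13 mm farther back than shut.
Start: joints at [-1.439, 0.477, 0.022, 1.555, -0.011, 1.109, -0.083], TCP at [0.16, 0.656, 0.231] pointing down, gripper open.
Joint ranges: [-2.96, 2.96], [-0.34, 2.1], [-1.41, 1.46], [0.24, 2.44], [-1.37, 4.51], [0.17, 1.92], [-2.96, 2.96]. Speed limits (rad/s): [2.39, 2.39, 3.14, 3.14, 3.14, 3.14, 3.14].

### API

Orientations are given as a rotation vector (axis times angle).
In Python, from bench import get_obs, grab_frame, camera_params, r gives the robot as it stands.
- The arm moves only by the shell command python3 -m jog 'ROWS' [FORCE]. ROWS is JSON, a list of rows, each an object of numbers: "rx", "ry", "rz": the turn, a rotation vector about the world's x, y, z scaled (see below); "x", "y", "z": the shift along the world's x, y, z scaled (see below); "jaw": the opening, from -1 (shut) to 1 (fully open). In form: [{"rx": .., "ry": .., "rz": .., "x": .., "y": .., "z": .., "jaw": ..}, ...]. A call has 1 to 8 rows; each row shifts and turns the commanded pose from where the row before left it; what a row does not reach is not made up. The controller multiplies each number of a shift by 60 mm and each number of a turn by 10 degrees. A row lasts 1/8 s, in which the tool goes at most 62.5 mm and 10.7 degrees, less where a joint would pass 70% of its speed; a pose out of reach is approached as far as the arm can. A call with a number of a shift or a turn outside -1 to 1 is refused whole. A call with a gripper value outside its range is refused whole. The fingers move at their own pace and stop on an object; FORCE is the grip in N (left out, the last holds). Time passes only in rows, so rows that do not move let the fingers close. It gives the time, the measured TCP pose, the force, the opening and the grip force at its end, in the units of the state.
- get_obs(): the state, without advancing time (a new reading comes with each control period).
- grab_frame(name): name is "scene" or "top" or "wrist"; returns the picture (420x560x3 uint8, red, green, blue); there is no depth.
- camera_params(name): a dict with "fx", "fy", "cx", "cy" (pixels), "R" (3x3) and "t" (3): a world point X has camera coordinates R X + t. Camera axes: x right, y down, z forward; pixel columns grow to the right and rows downward; lengths in m; the calibration is good to about 2 mm. A picture is of the moment at which its call begins: read the wrist's pose just before it. camera_params takes no time and is no camera call; for the wrist camera it gives the pose at the moment of the call.
- r.hand_in(): hands the job in; it is judged then, once.
The state is a dict: "clock": time; "joints": joint angles; "qvel": joint speeds; "tau": joint torques, N m; "tcp_pos": TCP position; "orientation": TCP orientation; "contact_force": force on the tool from outside, world axes, zero at the start; "moment": the same for the moment, N m; "grip_width": finger opening in m; "gripper_force": force on a finger pad.
Only numpy, scipy, OpenCV 4.12 (cv2) and the standard library are available. Lean on these libraries where they do the work, as an engineer would, in place of code of your own. Each camera call takes 0.05 s, during which the arm holds its last target. There are 200 camera calls.

### The job

Pull the small grey cabinet's drawer wide open, lift the grey scoop tray by its upright handle, and tip it over the drawer so that all four loose plugs slide off its open end into the drawer. Then set the empty tray down flat in the middle of the black rubber mat, let go of it, and push the drawer fully shut, leaving the other things on the bench where they are.

Things in the scene. Friction and masses are not known exactly. Their poses are not given: they have to be found in the camera images.
- cab: low grey metal cabinet 240 x 240 mm, 100 mm high, fixed to the bench, with one drawer whose front faces its own -x side (roughly towards the robot); origin at the centre of its underside, z up; its yaw varies
- cab_drawer0 (a joint): how far the drawer is pulled out along the cabinet's -x, in m: 0 shut, 0.165 fully out; it may start slightly ajar; slides with about 1 N of friction
- cab_drawer0_handle (a point): middle of the drawer's steel bar handle: a level round bar about 10 mm thick and 120 mm long along the cabinet's y, 35 mm in front of the drawer front (30 mm clear behind it for a finger), 62 mm above the bench; it moves with the drawer
- drawer_in (a point): centre of the drawer's inner floor (22 mm above the bench), moves with the drawer; axes as the cabinet's. Inside it is 195 mm (x) by 198 mm (y) with walls rising to 78 mm above the bench; the drawer front's top edge is 87 mm above the bench, 105 to 119 mm towards -x from this point. Pulled fully out, about 160 mm of its length is uncovered; the rest stays under the cabinet top
- tray: grey plastic scoop tray 170 mm (its x) by 120 mm (y), floor 4 mm thick, side walls 22 mm high and 4 mm thick, rear wall 26 mm high at its +x end, open (no wall) at its -x end; origin at the centre of its underside, z up; 0.1 to 0.2 kg; slippery: the plugs slide at a slope of about 25 degrees
- tray_grip (a point): where to grip the tray: on its upright handle, an upright plate 10 mm thick (tray x), 70 mm wide (tray y), its top 68 mm above the tray's underside, in the rear wall; this point lies 80 mm from the tray's origin along +x and 50 mm above the underside
- tray_spout (a point): middle of the tray's open front edge, on its floor: 85 mm from the tray's origin along -x, 4 mm above the underside
- mat: black rubber mat 240 mm (x) by 180 mm (y), 4 mm thick, fixed on the bench; origin at the centre of its underside; on the other side of the cabinet from the tray
- plug0_mid (a point): centre of a component plug: an off-white plastic block 40 x 20 x 16 mm (x, y, z) with a black patch on top; lies loose on the tray at the start, any yaw; 25 g
- plug1_mid (a point): centre of a component plug: an off-white plastic block 40 x 20 x 16 mm (x, y, z) with a black patch on top; lies loose on the tray at the start, any yaw; 25 g
- plug2_mid (a point): centre of a bridge plug: a chunky black plastic U 32 x 34 mm, 14 mm thick, lying flat; lies loose on the tray at the start, any yaw; 25 g
- plug3_mid (a point): centre of a bridge plug: a chunky black plastic U 32 x 34 mm, 14 mm thick, lying flat; lies loose on the tray at the start, any yaw; 25 g
- mug: bystander: white mug, 80 mm across, 90 mm high, origin under its centre; leave it
- spool: bystander: small metal solder spool standing on the bench, 52 mm across, 35 mm high, origin under its centre; leave it
- driver: bystander: screwdriver 160 mm long, 26 mm thick, lying along its x, origin under its middle; leave it
- jar: bystander: small lidded clear jar, 36 mm across, 45 mm high, origin under its centre; leave it
Not all that is in view belongs to the job. What is shaped like the part that bears plug3_mid but green or pink is not meant.

How it is judged:
By the outcome, as a careful person would: the job done as asked, in the order asked, and still so for the second after the job is handed in, with the robot touching nothing.
It also fails if it takes over 69 s, if anything falls off the work surface, if the arm or the gripper's body presses on something with over 40 N, if the wrist force passes 120 N, or if a joint passes its speed limit or range.

## Working session

There is one attempt and no reset: what is moved stays moved. The work goes in short steps, Python scripts to look and compute and a shell command to move; the robot and the scene stay as the last step left them, time stands still between calls to the robot, and variables do not carry over. Pictures are saved under pics/ and viewed, at most 10 in all, crops included, and the job is handed in when it is done.

```bash
ls; mkdir -p pics
python3 - <<'E'
from bench import *
import cv2
for n in ("scene","top"):
    cv2.imwrite(f"pics/{n}0.png",grab_frame(n)[:,:,::-1])
    p=camera_params(n);print(n,p)
o=get_obs();print(o)
E
```

```text
pics
scene {'fx': 431.1343832986934, 'fy': 431.1343832986934, 'cx': 282.43245804201337, 'cy': 214.31747650155057, 'R': array([[-0.62703674,  0.7788942 , -0.01219639],
       [ 0.60512716,  0.4771693 , -0.63728375],
       [-0.49055688, -0.40698069, -0.77053271]]), 't': array([ 0.32055098, -0.3046956 ,  1.40483514])}
top {'fx': 539.5767567684525, 'fy': 539.5767567684525, 'cx': 280.0392721749862, 'cy': 205.7098884132281, 'R': array([[ 0.02193422, -0.99972631,  0.00813648],
       [-0.98511335, -0.02300013, -0.17036043],
       [ 0.17050094, -0.00427863, -0.98534822]]), 't': array([0.03735199, 0.57671168, 1.56316141])}
{'clock': 0.1, 'joints': array([-1.43912808,  0.47772343,  0.02236516,  1.55633515, -0.01146557,
        1.10929689, -0.08313111]), 'qvel': array([-9.17368163e-04, -3.56976881e-03,  4.95145769e-04, -1.92842589e-03,
       -9.57542159e-04, -2.51235635e-04, -4.94337917e-05]), 'tau': array([ 3.60868893e-03, -5.97762644e+01,  1.61319997e+00, -2.81956565e+01,
        1.28133970e-02,  4.93273212e-03,  7.07604215e-06]), 'tcp_pos': array([0.16020627, 0.65517343, 0.23042673]), 'orientation': array([-3.75745401e-01, -3.11900429e+00,  2.56678685e-03]), 'contact_force': array([ 0.10731668, -0.31545023, -0.09953558]), 'moment': array([0.01381477, 0.05152534, 0.02660752]), 'gripper_force': 0.0, 'grip_width': 0.0855608088572782}
```

View pics/scene0.png

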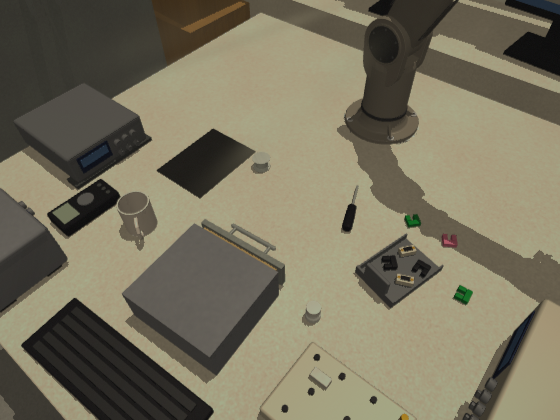

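View pics/top0.png

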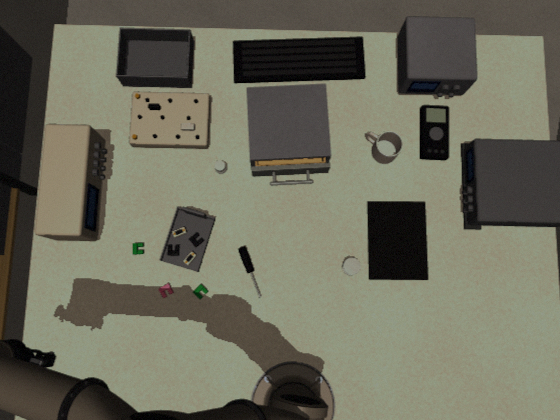

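The scene picture shows the cabinet with its drawer slightly ajar. In the top picture the cabinet is at about (289,125), its handle bar at (292,182), the tray at (188,240) with its handle at the upper end (195,210), the mat at (397,240), the driver at (250,270) and the jar and spool at (220,166) and (350,266).

```bash
cat > h.py <<'E'
import numpy as np, cv2
from bench import *
from scipy.spatial.transform import Rotation as Ro
def ray(p,u,z):
    d=p["R"].T@np.array([(u[0]-p["cx"])/p["fx"],(u[1]-p["cy"])/p["fy"],1]); c=-p["R"].T@p["t"]
    return c+d*(z-c[2])/d[2]
def st():
    o=get_obs(); R=Ro.from_rotvec(o["orientation"]).as_matrix()
    print("t",round(o["clock"],2),"tcp",o["tcp_pos"].round(4),"z",R[:,2].round(3),"y",R[:,1].round(3),"yaw_y",np.degrees(np.arctan2(R[1,1],R[0,1])).round(1),"F",o["contact_force"].round(1),"w",round(o["grip_width"],4))
    return o,R
E
python3 - <<'E'
from h import *
im=cv2.imread("pics/top0.png");p=camera_params("top")
g=im.max(2)
def blob(name,x0,y0,x1,y1,th,z):
    m=(g[y0:y1,x0:x1]<th).astype(np.uint8)
    m=cv2.morphologyEx(m,cv2.MORPH_OPEN,np.ones((3,3)))
    cs,_=cv2.findContours(m,0,2); c=max(cs,key=cv2.contourArea)+np.array([x0,y0])
    b=cv2.boxPoints(cv2.minAreaRect(c)); W=np.array([ray(p,q,z) for q in b])
    print(name,b.round(1).tolist(),W[:,:2].round(3).tolist(),"ctr",W.mean(0).round(3),"len",np.linalg.norm(W[1]-W[0]).round(3),np.linalg.norm(W[2]-W[1]).round(3))
blob("mat",360,190,436,290,70,.004)
blob("tray",155,200,222,280,110,.02)
blob("cab",240,78,340,172,125,.1)
for n,u in dict(handleL=(271,183),handleR=(312,181)).items(): print(n,ray(p,u,.062).round(3))
for n,u in dict(c0=(247,87),c1=(326,84.5),c2=(329,158),c3=(250,161)).items(): print(n,ray(p,u,.1).round(3))
c=np.hstack([cv2.resize(im[75:195,235:345],None,fx=4,fy=4),cv2.resize(im[200:280,155:225],None,fx=5,fy=6)])
c=cv2.resize(c,(790,480)); cv2.imwrite("pics/crop1.png",c)
E
```

```text
mat [[368.0, 201.0], [427.0, 201.0], [427.0, 279.0], [368.0, 279.0]] [[0.605, -0.221], [0.609, -0.403], [0.37, -0.397], [0.366, -0.219]] ctr [ 0.487 -0.31   0.004] len 0.182 0.239
tray [[158.89999389648438, 259.79998779296875], [177.10000610351562, 201.0], [217.10000610351562, 213.39999389648438], [198.8000030517578, 272.20001220703125]] [[0.408, 0.408], [0.588, 0.364], [0.553, 0.241], [0.374, 0.288]] ctr [0.481 0.325 0.02 ] len 0.185 0.128
cab [[245.60000610351562, 86.5999984741211], [327.1000061035156, 82.5999984741211], [331.3999938964844, 170.8000030517578], [249.89999389648438, 174.8000030517578]] [[0.928, 0.162], [0.947, -0.083], [0.674, -0.097], [0.656, 0.141]] ctr [0.801 0.031 0.1  ] len 0.246 0.273
handleL [0.642 0.079 0.062]
handleR [ 0.651 -0.043  0.062]
c0 [0.927 0.158 0.1  ]
c1 [ 0.941 -0.08   0.1  ]
c2 [ 0.713 -0.09   0.1  ]
c3 [0.698 0.142 0.1  ]
```

View pics/crop1.png

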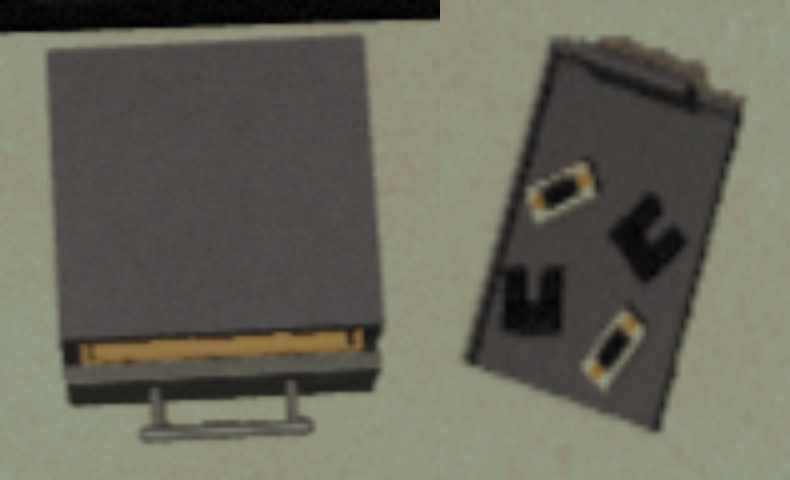

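The crop shows the handle bar ends at full-image pixels (270,184) and (313,181.5), about 120 mm apart as they should be. The tray's open end is at lower left, (160,260) to (199,272), and its handle is at the top, around (195,213). I'll go above the handle now.

```bash
python3 -m jog '[{"x":0.67,"y":-0.88,"rz":-0.6},{"x":0.67,"y":-0.88,"rz":-0.6},{"x":0.67,"y":-0.88,"rz":-0.6},{"x":0.67,"y":-0.88,"rz":-0.6},{"x":0.67,"y":-0.88,"rz":-0.6},{"x":0.67,"y":-0.88,"rz":-0.6},{"x":0.67,"y":-0.88,"rz":-0.6},{"x":0.67,"y":-0.88,"rz":-0.6}]' 
python3 -m jog '[{"x":0.67,"y":-0.88,"rz":-0.6},{"x":0.67,"y":-0.88,"rz":-0.6},{"x":0.67,"y":-0.88,"rz":-0.6},{"x":0.67,"y":-0.88,"rz":-0.6,"jaw":-0.35},{"jaw":-0.35},{"jaw":-0.35}]'
python3 - <<'E'
from h import *
st(); p=camera_params("wrist"); im=grab_frame("wrist")[:,:,::-1]; cv2.imwrite("pics/w1.png",im)
h=p["R"]@np.array([.646,.018,.062])+p["t"]; print(h, p["fx"]*h[0]/h[2]+p["cx"],p["fy"]*h[1]/h[2]+p["cy"])
p=camera_params("top")
for u,z in [((160,260.3),.01),((198.6,271.7),.01),((178,207),.022),((215.4,216.7),.022),((185,211),.068),((205,218.5),.068)]: print(u,ray(p,u,z).round(3))
E
```

```text
t 0.1 tcp [0.1602 0.6552 0.2304] z [-0.    -0.002 -1.   ] y [ 0.237  0.971 -0.002] yaw_y 76.3 F [ 0.1 -0.3 -0.1] w 0.0856
[-0.50276785  0.56995081  0.52350909] 0.41906046798391117 530.0992423943517
(160, 260.3) [0.408 0.407 0.01 ]
(198.6, 271.7) [0.376 0.29  0.01 ]
(178, 207) [0.569 0.36  0.022]
(215.4, 216.7) [0.542 0.245 0.022]
(185, 211) [0.55  0.33  0.068]
(205, 218.5) [0.529 0.27  0.068]validation failed for argument at $[0]...
validation failed for argument at $[0]...
```

View pics/w1.png

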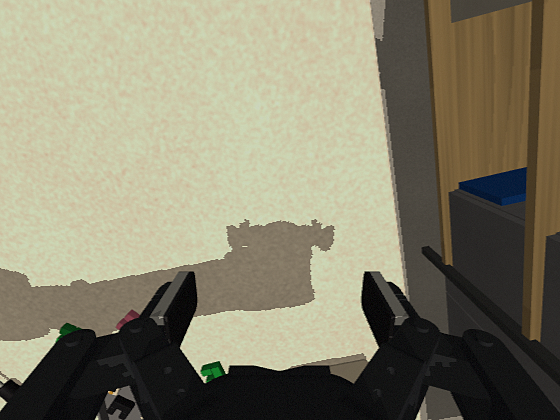

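The moves were refused, so the arm hasn't moved and the picture shows only bare bench. The rows probably need all seven keys.

```bash
python3 -m jog '[{"rx":0,"ry":0,"rz":-0.6,"x":0.67,"y":-0.88,"z":0,"jaw":1},{"rx":0,"ry":0,"rz":-0.6,"x":0.67,"y":-0.88,"z":0,"jaw":1},{"rx":0,"ry":0,"rz":-0.6,"x":0.67,"y":-0.88,"z":0,"jaw":1},{"rx":0,"ry":0,"rz":-0.6,"x":0.67,"y":-0.88,"z":0,"jaw":1},{"rx":0,"ry":0,"rz":-0.6,"x":0.67,"y":-0.88,"z":0,"jaw":1},{"rx":0,"ry":0,"rz":-0.6,"x":0.67,"y":-0.88,"z":0,"jaw":1},{"rx":0,"ry":0,"rz":-0.6,"x":0.67,"y":-0.88,"z":0,"jaw":1},{"rx":0,"ry":0,"rz":-0.6,"x":0.67,"y":-0.88,"z":0,"jaw":1}]' && python3 -m jog '[{"rx":0,"ry":0,"rz":-0.6,"x":0.67,"y":-0.88,"z":0,"jaw":0},{"rx":0,"ry":0,"rz":-0.6,"x":0.67,"y":-0.88,"z":0,"jaw":-0.3},{"rx":0,"ry":0,"rz":-0.6,"x":0.67,"y":-0.88,"z":0,"jaw":-0.3},{"rx":0,"ry":0,"rz":-0.6,"x":0.67,"y":-0.88,"z":0,"jaw":-0.3},{"rx":0,"ry":0,"rz":0,"x":0,"y":0,"z":0,"jaw":-0.3},{"rx":0,"ry":0,"rz":0,"x":0,"y":0,"z":0,"jaw":-0.3}]'
python3 - <<'E'
from h import *
st(); p=camera_params("wrist"); im=grab_frame("wrist")[:,:,::-1]; cv2.imwrite("pics/w2.png",im)
h=p["R"]@np.array([.646,.018,.062])+p["t"]; print(h, p["fx"]*h[0]/h[2]+p["cx"],p["fy"]*h[1]/h[2]+p["cy"])
E
```

```text
clock: 1.15
tcp_pos: [0.464, 0.2562, 0.2314]
orientation: [-1.616, -2.694, -0.001]
contact_force: [0.9, 0.4, 0.0]
grip_width: 0.0854
gripper_force: 0.0
clock: 1.9
tcp_pos: [0.6143, 0.0593, 0.2308]
orientation: [-2.136, -2.302, 0.001]
contact_force: [-0.2, 0.6, 0.3]
grip_width: 0.0298
gripper_force: 0.0
t 1.9 tcp [0.6143 0.0593 0.2308] z [-0.001  0.    -1.   ] y [ 0.997  0.075 -0.001] yaw_y 4.3 F [-0.2  0.6  0.3] w 0.0298
[0.03043583 0.02017035 0.33531011] 305.1371169760132 231.93024571785503
```

View pics/w2.png

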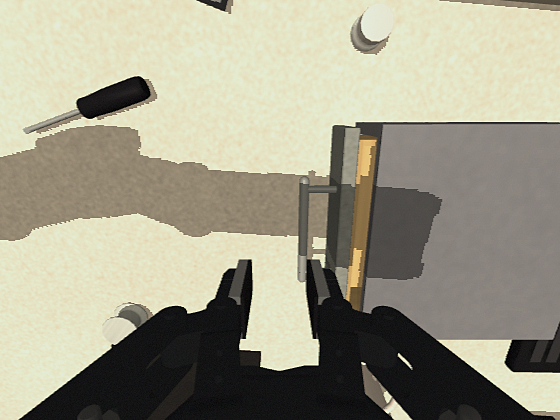

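In the wrist view the bar is vertical at column 304, rows 178–281. I predicted (305,232), so the estimate holds. Next: go above it, descend, grip and pull.

```bash
python3 -m jog '[{"rx":0,"ry":0,"rz":0,"x":0.53,"y":-0.68,"z":0,"jaw":-0.3},{"rx":0,"ry":0,"rz":0,"x":0,"y":0,"z":-0.8,"jaw":-0.3},{"rx":0,"ry":0,"rz":0,"x":0,"y":0,"z":-0.8,"jaw":-0.3},{"rx":0,"ry":0,"rz":0,"x":0,"y":0,"z":-0.8,"jaw":-0.3},{"rx":0,"ry":0,"rz":0,"x":0,"y":0,"z":-0.73,"jaw":-0.3},{"rx":0,"ry":0,"rz":0,"x":0,"y":0,"z":0,"jaw":-1},{"rx":0,"ry":0,"rz":0,"x":0,"y":0,"z":0,"jaw":-1},{"rx":0,"ry":0,"rz":0,"x":0,"y":0,"z":0,"jaw":-1}]' 40
```

```text
clock: 2.95
tcp_pos: [0.6476, 0.021, 0.0448]
orientation: [2.133, 2.306, 0.005]
contact_force: [1.2, 0.7, 5.1]
grip_width: 0.0092
gripper_force: 39.0
```

```bash
python3 -m jog '[{"rx":0,"ry":0,"rz":0,"x":-0.4,"y":-0.028,"z":0,"jaw":-1},{"rx":0,"ry":0,"rz":0,"x":-0.4,"y":-0.028,"z":0,"jaw":-1},{"rx":0,"ry":0,"rz":0,"x":-0.4,"y":-0.028,"z":0,"jaw":-1},{"rx":0,"ry":0,"rz":0,"x":-0.4,"y":-0.028,"z":0,"jaw":-1},{"rx":0,"ry":0,"rz":0,"x":-0.3,"y":-0.021,"z":0,"jaw":-1},{"rx":0,"ry":0,"rz":0,"x":0,"y":0,"z":0,"jaw":-1}]' && python3 -m jog '[{"rx":0,"ry":0,"rz":0,"x":-0.15,"y":-0.01,"z":0,"jaw":-1},{"rx":0,"ry":0,"rz":0,"x":-0.15,"y":-0.01,"z":0,"jaw":-1}]'
```

```text
clock: 3.7
tcp_pos: [0.5317, 0.0121, 0.0447]
orientation: [-2.134, -2.305, -0.003]
contact_force: [-0.1, -0.3, 6.6]
grip_width: 0.0093
gripper_force: 41.1
clock: 3.95
tcp_pos: [0.5156, 0.0108, 0.0447]
orientation: [2.133, 2.304, 0.005]
contact_force: [1.2, 0.1, 8.3]
grip_width: 0.0096
gripper_force: 41.2
```

```bash
python3 -m jog '[{"rx":0,"ry":0,"rz":0,"x":-0.1,"y":-0.007,"z":0,"jaw":-1},{"rx":0,"ry":0,"rz":0,"x":-0.1,"y":-0.007,"z":0,"jaw":-1}]'; python3 -m jog '[{"rx":0,"ry":0,"rz":0,"x":-0.08,"y":-0.006,"z":0,"jaw":-1},{"rx":0,"ry":0,"rz":0,"x":0,"y":0,"z":0,"jaw":-1}]'
```

```text
clock: 4.2
tcp_pos: [0.5036, 0.0099, 0.0447]
orientation: [2.133, 2.304, 0.005]
contact_force: [1.1, -0.2, 9.3]
grip_width: 0.0092
gripper_force: 41.3
clock: 4.45
tcp_pos: [0.4981, 0.0095, 0.0447]
orientation: [2.134, 2.305, 0.004]
contact_force: [-1.4, -0.2, 12.2]
grip_width: 0.0095
gripper_force: 41.5
```

```bash
python3 -m jog '[{"rx":0,"ry":0,"rz":0,"x":-0.06,"y":-0.004,"z":0,"jaw":-1},{"rx":0,"ry":0,"rz":0,"x":-0.06,"y":-0.004,"z":0,"jaw":-1}]'; python3 -m jog '[{"rx":0,"ry":0,"rz":0,"x":-0.06,"y":-0.004,"z":0,"jaw":-1},{"rx":0,"ry":0,"rz":0,"x":0,"y":0,"z":0,"jaw":-1}]'
```

```text
clock: 4.7
tcp_pos: [0.4958, 0.0093, 0.0449]
orientation: [2.128, 2.3, 0.013]
contact_force: [18.5, -0.1, -13.6]
grip_width: 0.0095
gripper_force: 39.3
clock: 4.95
tcp_pos: [0.4958, 0.0093, 0.045]
orientation: [2.124, 2.296, 0.019]
contact_force: [23.4, 0.3, -21.5]
grip_width: 0.0096
gripper_force: 39.2
```

The drawer hit its stop with the bar at x≈0.496. Next: release, rise and go near the tray handle.

```bash
python3 -m jog '[{"rx":0,"ry":0,"rz":0,"x":0.14,"y":0.01,"z":0,"jaw":-0.3},{"rx":0,"ry":0,"rz":0,"x":0,"y":0,"z":0,"jaw":-0.3},{"rx":0,"ry":0,"rz":0,"x":0,"y":0,"z":0.6,"jaw":-0.3},{"rx":0,"ry":0,"rz":0,"x":0,"y":0,"z":1,"jaw":-0.3},{"rx":0,"ry":0,"rz":0,"x":0,"y":0,"z":1,"jaw":0},{"rx":0,"ry":0,"rz":-0.4,"x":0.13,"y":0.87,"z":0.2,"jaw":0},{"rx":0,"ry":0,"rz":-0.4,"x":0.13,"y":0.87,"z":0,"jaw":0},{"rx":0,"ry":0,"rz":-0.4,"x":0.13,"y":0.87,"z":0,"jaw":0}]' && python3 -m jog '[{"rx":0,"ry":0,"rz":-0.4,"x":0.15,"y":0.87,"z":0,"jaw":0},{"rx":0,"ry":0,"rz":-0.4,"x":0.15,"y":0.87,"z":0,"jaw":0},{"rx":0,"ry":0,"rz":0,"x":0,"y":0,"z":0,"jaw":0},{"rx":0,"ry":0,"rz":0,"x":0,"y":0,"z":0,"jaw":0}]'
python3 - <<'E'
from h import *
st(); p=camera_params("wrist"); im=grab_frame("wrist")[:,:,::-1]; cv2.imwrite("pics/w3.png",im); import json
json.dump({k:np.array(v).tolist() for k,v in p.items()},open("w3.json","w"))
for P in ([.551,.3045,.068],[.54,.3,.068],[.392,.3485,.004]):
    h=p["R"]@np.array(P)+p["t"]; print(p["fx"]*h[0]/h[2]+p["cx"],p["fy"]*h[1]/h[2]+p["cy"])
E
```

```text
clock: 5.95
tcp_pos: [0.5174, 0.166, 0.2115]
orientation: [-2.367, -2.064, 0.001]
contact_force: [1.3, -0.2, -0.4]
grip_width: 0.0427
gripper_force: 0.0
clock: 6.45
tcp_pos: [0.5356, 0.2679, 0.2108]
orientation: [2.504, 1.897, -0.003]
contact_force: [0.5, -0.8, -0.5]
grip_width: 0.0427
gripper_force: 0.0
t 6.45 tcp [0.5356 0.2679 0.2108] z [-0.002 -0.001 -1.   ] y [ 0.963 -0.271 -0.001] yaw_y -15.7 F [ 0.5 -0.8 -0.5] w 0.0427
285.78262885430945 162.55065414410092
276.23144985589784 169.9928784067512
145.84125971056818 154.82760554223972
```

View pics/w3.png

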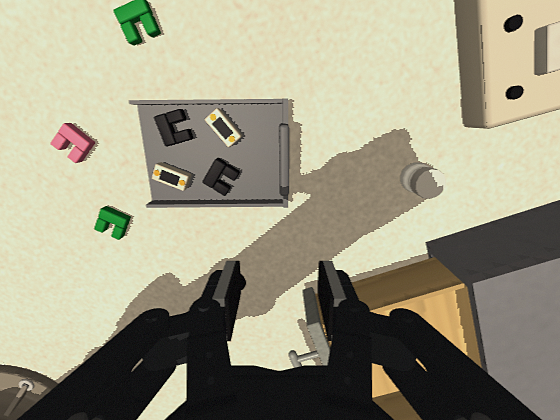

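The wrist view shows the tray handle plate at (284,124)–(284,199), centred at (284.5,161). I predicted (286,162.5), so I'll grip there.

```bash
python3 -m jog '[{"rx":0,"ry":0,"rz":0,"x":0.23,"y":0.63,"z":0,"jaw":-0.2},{"rx":0,"ry":0,"rz":0,"x":0,"y":0,"z":-0.8,"jaw":-0.2},{"rx":0,"ry":0,"rz":0,"x":0,"y":0,"z":-0.8,"jaw":-0.2},{"rx":0,"ry":0,"rz":0,"x":0,"y":0,"z":-0.8,"jaw":-0.2},{"rx":0,"ry":0,"rz":0,"x":0,"y":0,"z":-0.6,"jaw":-0.2},{"rx":0,"ry":0,"rz":0,"x":0,"y":0,"z":0,"jaw":-0.2},{"rx":0,"ry":0,"rz":0,"x":0,"y":0,"z":0,"jaw":-1},{"rx":0,"ry":0,"rz":0,"x":0,"y":0,"z":0,"jaw":-1}]' 80 && python3 -m jog '[{"rx":0,"ry":0,"rz":0,"x":0,"y":0,"z":0,"jaw":-1},{"rx":0,"ry":0,"rz":0,"x":0,"y":0,"z":0,"jaw":-1},{"rx":0,"ry":0,"rz":0,"x":0,"y":0,"z":0,"jaw":-1}]'
```

```text
clock: 7.5
tcp_pos: [0.5519, 0.3066, 0.0337]
orientation: [2.505, 1.896, 0.005]
contact_force: [0.8, -0.5, 5.7]
grip_width: 0.0089
gripper_force: 78.9
clock: 7.88
tcp_pos: [0.5519, 0.3066, 0.0337]
orientation: [2.505, 1.896, 0.005]
contact_force: [-0.9, -1.9, 7.1]
grip_width: 0.0089
gripper_force: 79.1
```

```bash
python3 -m jog '[{"rx":0,"ry":0,"rz":0,"x":0,"y":0,"z":0.2,"jaw":-1},{"rx":0,"ry":0,"rz":0,"x":0,"y":0,"z":0.4,"jaw":-1},{"rx":0,"ry":0,"rz":0,"x":0,"y":0,"z":0.5,"jaw":-1},{"rx":0,"ry":0,"rz":0,"x":0,"y":0,"z":0.5,"jaw":-1},{"rx":0,"ry":0,"rz":0,"x":0,"y":0,"z":0.5,"jaw":-1},{"rx":0,"ry":0,"rz":0,"x":0,"y":0,"z":0.5,"jaw":-1},{"rx":0,"ry":0,"rz":0,"x":0,"y":0,"z":0.5,"jaw":-1},{"rx":0,"ry":0,"rz":0,"x":0,"y":0,"z":0.2,"jaw":-1}]' && python3 -m jog '[{"rx":0,"ry":0,"rz":0.1,"x":0.2,"y":-0.2,"z":0,"jaw":-1},{"rx":0,"ry":0,"rz":0.2,"x":0.4,"y":-0.44,"z":0,"jaw":-1},{"rx":0,"ry":0,"rz":0.2,"x":0.4,"y":-0.44,"z":0,"jaw":-1},{"rx":0,"ry":0,"rz":0.2,"x":0.4,"y":-0.44,"z":0,"jaw":-1},{"rx":0,"ry":0,"rz":0.2,"x":0.4,"y":-0.44,"z":0,"jaw":-1},{"rx":0,"ry":0,"rz":0.2,"x":0.4,"y":-0.44,"z":0,"jaw":-1},{"rx":0,"ry":0,"rz":0.2,"x":0.4,"y":-0.44,"z":0,"jaw":-1},{"rx":0,"ry":0,"rz":0.2,"x":0.4,"y":-0.44,"z":0,"jaw":-1}]' && python3 -m jog '[{"rx":0,"ry":0,"rz":0.2,"x":0.4,"y":-0.44,"z":0,"jaw":-1},{"rx":0,"ry":0,"rz":0.2,"x":0.4,"y":-0.44,"z":0,"jaw":-1},{"rx":0,"ry":0,"rz":0.17,"x":0.3,"y":-0.4,"z":0,"jaw":-1},{"rx":0,"ry":0,"rz":0,"x":0.1,"y":-0.1,"z":0,"jaw":-1},{"rx":0,"ry":0,"rz":0,"x":0,"y":0,"z":0,"jaw":-1}]'; python3 -c "
from h import *
st(); a=cv2.resize(grab_frame('scene')[100:380,80:480,::-1],None,fx=1.5,fy=1.5); cv2.imwrite('pics/s2.png',a)"
```

```text
clock: 8.88
tcp_pos: [0.551, 0.3068, 0.2318]
orientation: [-2.505, -1.896, -0.005]
contact_force: [-0.6, -0.2, -2.7]
grip_width: 0.0089
gripper_force: 78.1
clock: 9.88
tcp_pos: [0.7305, 0.109, 0.2285]
orientation: [-2.233, -2.208, 0.002]
contact_force: [0.9, 0.5, -2.3]
grip_width: 0.0089
gripper_force: 78.1
clock: 10.5
tcp_pos: [0.8021, 0.0272, 0.2286]
orientation: [-2.123, -2.314, 0.001]
contact_force: [-0.4, -0.1, -2.0]
grip_width: 0.0091
gripper_force: 78.2
t 10.5 tcp [0.8021 0.0272 0.2286] z [-0.001  0.001 -1.   ] y [ 0.996  0.086 -0.001] yaw_y 4.9 F [-0.4 -0.1 -2. ] w 0.0091
```

View pics/s2.png

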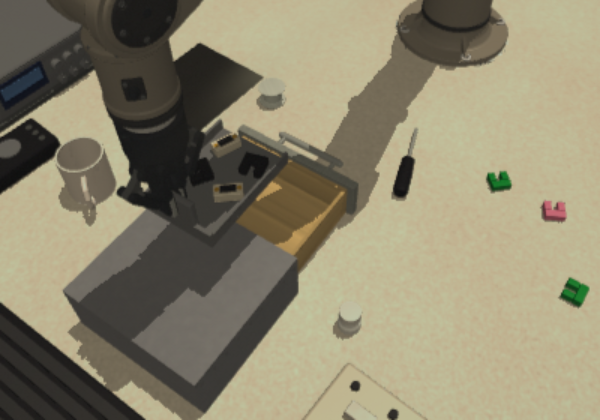

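The picture shows the tray held level above the drawer with all four plugs on it, around (230,165). I'll tip it in stages.

```bash
python3 -m jog '[{"rx":0.03,"ry":-0.5,"rz":0,"x":0,"y":0,"z":-0.1,"jaw":-1},{"rx":0.04,"ry":-0.5,"rz":0,"x":0,"y":0,"z":-0.1,"jaw":-1},{"rx":0.03,"ry":-0.5,"rz":0,"x":0,"y":0,"z":-0.1,"jaw":-1},{"rx":0.04,"ry":-0.5,"rz":0,"x":0,"y":0,"z":-0.1,"jaw":-1}]' 100 && python3 -m jog '[{"rx":0.02,"ry":-0.3,"rz":0,"x":-0.1,"y":-0.01,"z":0.03,"jaw":-1},{"rx":0.02,"ry":-0.3,"rz":0,"x":-0.1,"y":-0.01,"z":0.03,"jaw":-1},{"rx":0.02,"ry":-0.3,"rz":0,"x":-0.1,"y":-0.01,"z":0.03,"jaw":-1},{"rx":0.02,"ry":-0.3,"rz":0,"x":-0.1,"y":-0.01,"z":0.03,"jaw":-1},{"rx":0.02,"ry":-0.3,"rz":0,"x":-0.1,"y":-0.01,"z":0.03,"jaw":-1},{"rx":0.02,"ry":-0.3,"rz":0,"x":-0.1,"y":-0.01,"z":0.03,"jaw":-1},{"rx":0.02,"ry":-0.3,"rz":0,"x":-0.1,"y":-0.01,"z":0.03,"jaw":-1},{"rx":0.02,"ry":-0.3,"rz":0,"x":-0.1,"y":-0.01,"z":0.03,"jaw":-1}]' && python3 -m jog '[{"rx":0,"ry":0,"rz":0,"x":0,"y":0,"z":0,"jaw":-1},{"rx":0,"ry":0,"rz":0,"x":0,"y":0,"z":0,"jaw":-1},{"rx":0,"ry":0,"rz":0,"x":0,"y":0,"z":0,"jaw":-1},{"rx":0,"ry":0,"rz":0,"x":0,"y":0,"z":0,"jaw":-1}]'; python3 -c "
from h import *
st(); a=cv2.resize(grab_frame('scene')[100:380,80:480,::-1],None,fx=1.5,fy=1.5); cv2.imwrite('pics/s3.png',a)"
```

```text
clock: 11.05
tcp_pos: [0.8015, 0.0297, 0.2057]
orientation: [1.942, 2.123, 0.374]
contact_force: [0.3, -0.3, -2.8]
grip_width: 0.0092
gripper_force: 97.7
clock: 12.05
tcp_pos: [0.7577, 0.0301, 0.2141]
orientation: [1.74, 1.914, 0.697]
contact_force: [-0.5, -0.0, -2.5]
grip_width: 0.0091
gripper_force: 97.9
clock: 12.55
tcp_pos: [0.759, 0.0275, 0.2139]
orientation: [1.741, 1.911, 0.694]
contact_force: [-0.7, -0.1, -2.5]
grip_width: 0.0085
gripper_force: 97.9
t 12.55 tcp [0.759  0.0275 0.2139] z [ 0.639  0.059 -0.767] y [0.764 0.071 0.642] yaw_y 5.3 F [-0.7 -0.1 -2.5] w 0.0085
```

View pics/s3.png

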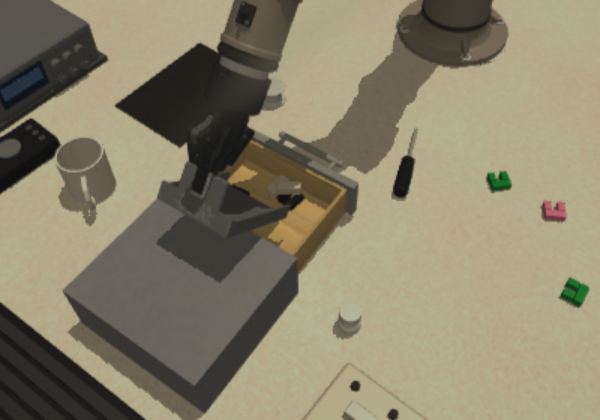

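The picture shows plugs in the drawer at the spout, around (285,190). I'll steepen the tray and raise it slightly to finish the pour.

```bash
python3 -m jog '[{"rx":0.03,"ry":-0.5,"rz":0,"x":-0.17,"y":-0.01,"z":0.17,"jaw":-1},{"rx":0.03,"ry":-0.5,"rz":0,"x":-0.17,"y":-0.01,"z":0.17,"jaw":-1},{"rx":0.03,"ry":-0.5,"rz":0,"x":-0.17,"y":-0.01,"z":0.17,"jaw":-1},{"rx":0,"ry":0,"rz":0,"x":0,"y":0,"z":0.2,"jaw":-1},{"rx":0,"ry":0,"rz":0,"x":0,"y":0,"z":0.2,"jaw":-1},{"rx":0,"ry":0,"rz":0,"x":0,"y":0,"z":0.2,"jaw":-1},{"rx":0,"ry":0,"rz":0,"x":0,"y":0,"z":0.2,"jaw":-1},{"rx":0,"ry":0,"rz":0,"x":0,"y":0,"z":0,"jaw":-1}]'; python3 -c "
from h import *
st(); a=cv2.resize(grab_frame('scene')[150:290,180:340,::-1],None,fx=3,fy=3); b=cv2.resize(grab_frame('top')[120:220,230:350,::-1],None,fx=2.6,fy=4.2);cv2.imwrite('pics/s4.png',np.hstack([a,b]))"
```

```text
clock: 13.6
tcp_pos: [0.7451, 0.0244, 0.3432]
orientation: [1.651, 1.827, 0.804]
contact_force: [0.5, 0.9, -2.9]
grip_width: 0.0089
gripper_force: 98.1
t 13.6 tcp [0.7451 0.0244 0.3432] z [ 0.736  0.071 -0.674] y [0.67  0.069 0.739] yaw_y 5.9 F [ 0.5  0.9 -2.9] w 0.0089
```

View pics/s4.png

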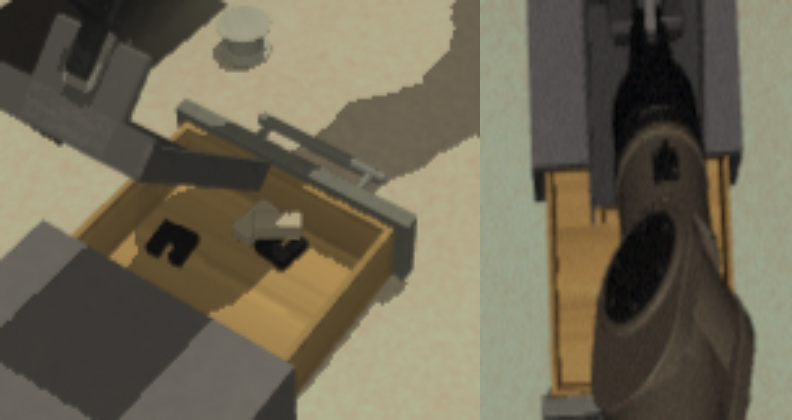

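The scene crop shows a black U at (172,240), and a second U with white plugs on top at (270,225). The tray still hides part of the drawer. I'll level the tray clear of it and look again.

```bash
python3 -m jog '[{"rx":-0.05,"ry":0.7,"rz":0,"x":0.2,"y":0.01,"z":0,"jaw":-1},{"rx":-0.05,"ry":0.8,"rz":0,"x":0.2,"y":0.01,"z":0,"jaw":-1},{"rx":-0.06,"ry":0.8,"rz":0,"x":0,"y":0,"z":0,"jaw":-1},{"rx":-0.06,"ry":0.8,"rz":0,"x":0,"y":0,"z":0,"jaw":-1},{"rx":-0.06,"ry":0.8,"rz":0,"x":0,"y":0,"z":0,"jaw":-1},{"rx":-0.06,"ry":0.8,"rz":0,"x":0,"y":0,"z":0,"jaw":-1},{"rx":-0.06,"ry":0.8,"rz":0,"x":0,"y":0,"z":0,"jaw":-1},{"rx":0,"ry":0,"rz":0,"x":0,"y":0,"z":0,"jaw":-1}]' && python3 -m jog '[{"rx":0,"ry":0,"rz":-0.1,"x":-0.2,"y":-0.5,"z":0,"jaw":-1},{"rx":0,"ry":0,"rz":-0.1,"x":-0.4,"y":-0.9,"z":0,"jaw":-1},{"rx":0,"ry":0,"rz":-0.1,"x":-0.4,"y":-0.9,"z":0,"jaw":-1},{"rx":0,"ry":0,"rz":-0.1,"x":-0.4,"y":-0.9,"z":0,"jaw":-1},{"rx":0,"ry":0,"rz":-0.1,"x":-0.4,"y":-0.9,"z":0,"jaw":-1},{"rx":0,"ry":0,"rz":0,"x":-0.4,"y":-0.9,"z":0,"jaw":-1},{"rx":0,"ry":0,"rz":0,"x":0,"y":0,"z":0,"jaw":-1}]'; python3 -c "
from h import *
st(); a=cv2.resize(grab_frame('scene')[100:300,110:370,::-1],None,fx=1.6,fy=2); b=cv2.resize(grab_frame('top')[130:230,240:460,::-1],None,fx=1.7,fy=4);cv2.imwrite('pics/s5.png',np.hstack([a,b]))"
```

```text
clock: 14.7
tcp_pos: [0.7703, 0.0249, 0.3386]
orientation: [-2.044, -2.241, 0.13]
contact_force: [-0.1, 0.1, -2.7]
grip_width: 0.0086
gripper_force: 98.1
clock: 15.58
tcp_pos: [0.6317, -0.281, 0.3433]
orientation: [-2.154, -2.138, 0.118]
contact_force: [0.1, 0.7, -1.4]
grip_width: 0.0087
gripper_force: 98.0
t 15.57 tcp [ 0.6317 -0.281   0.3433] z [-0.128  0.019 -0.992] y [ 0.992 -0.006 -0.129] yaw_y -0.4 F [ 0.1  0.7 -1.4] w 0.0087
```

View pics/s5.png

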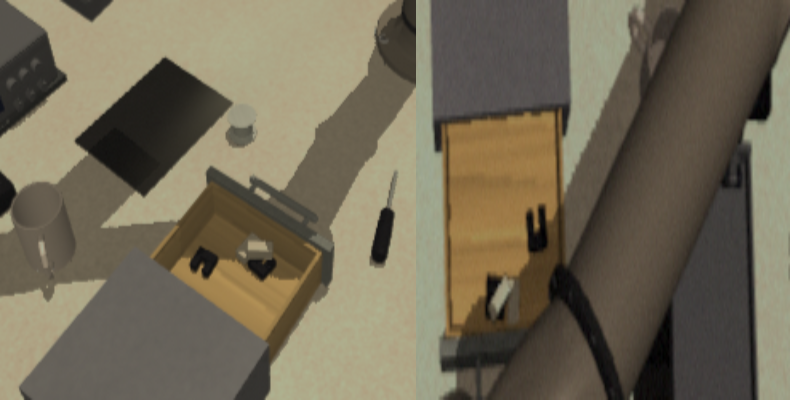

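The drawer holds both black Us, at (203,262) and (262,266) in the left half, with a white plug resting on one. I've used all my picture views, so I'll level the tray over the mat and check numerically for the second white plug and for anything left in the tray.

```bash
python3 -m jog '[{"rx":-0.11,"ry":-0.73,"rz":0.04,"x":-0.5,"y":-0.24,"z":-0.5,"jaw":-1},{"rx":0,"ry":0,"rz":0,"x":-0.5,"y":-0.24,"z":-0.7,"jaw":-1},{"rx":0,"ry":0,"rz":0,"x":0,"y":0,"z":-0.7,"jaw":-1},{"rx":0,"ry":0,"rz":0,"x":0,"y":0,"z":-0.5,"jaw":-1},{"rx":0,"ry":0,"rz":0,"x":0,"y":0,"z":0,"jaw":-1},{"rx":0,"ry":0,"rz":0,"x":0,"y":0,"z":0,"jaw":-1}]'
cat > look.py <<'E'
from h import *
st()
dr=np.array([[x,y,.03] for x,y in ((.56,-.085),(.705,-.075),(.698,.118),(.55,.105))])
for n in ("top","scene"):
    p=camera_params(n); im=grab_frame(n)[:,:,::-1]; cv2.imwrite(f"pics/{n}L.png",im)
    hsv=cv2.cvtColor(im,cv2.COLOR_BGR2HSV); L=cv2.cvtColor(im,cv2.COLOR_BGR2LAB)
    q=(p["R"]@dr.T).T+p["t"]; q=np.stack([p["fx"]*q[:,0]/q[:,2]+p["cx"],p["fy"]*q[:,1]/q[:,2]+p["cy"]],1)
    m=np.zeros(im.shape[:2],np.uint8); cv2.fillConvexPoly(m,q.astype(np.int32),1)
    print(n,q.astype(int).tolist())
    b=L[:,:,2].astype(int)-128; 
    for nm,mm in (("white",(b<18)&(hsv[:,:,2]>70)),("black",(hsv[:,:,2]<45))):
        k,lab,s,c=cv2.connectedComponentsWithStats((mm&(m>0)).astype(np.uint8))
        print(nm,[(s[i].tolist()) for i in range(1,k) if s[i][4]>8])
E
python3 look.py
python3 - <<'E'
from h import *
o,R=st(); t=o["tcp_pos"]; T=lambda a,b,c: t+R@np.array([b,a,-c])  # tray x along tool y
# tray floor interior outline relative to TCP (TCP at tray (.08,0,.0337))
P=np.array([t+R[:,1]*(x-.08)+R[:,0]*y-R[:,2]*(.012-.0337) for x,y in ((-.083,-.054),(.06,-.054),(.06,.054),(-.083,.054))])
for n in ("top","scene"):
    p=camera_params(n); im=cv2.imread(f"pics/{n}L.png"); q=(p["R"]@P.T).T+p["t"]; q=np.stack([p["fx"]*q[:,0]/q[:,2]+p["cx"],p["fy"]*q[:,1]/q[:,2]+p["cy"]],1)
    m=np.zeros(im.shape[:2],np.uint8); cv2.fillConvexPoly(m,q.astype(np.int32),1); v=im.max(2)[m>0]
    print(n,q.astype(int).tolist(),"V pct",np.percentile(v,[0,2,10,50,90,98,100]))
E
```

```text
clock: 16.42
tcp_pos: [0.5777, -0.3029, 0.1995]
orientation: [-2.207, -2.234, 0.004]
contact_force: [-0.4, -0.3, -1.0]
grip_width: 0.0091
gripper_force: 98.1
t 16.43 tcp [ 0.5777 -0.3029  0.1995] z [-0.003 -0.001 -1.   ] y [ 1.     0.012 -0.003] yaw_y 0.7 F [-0.4 -0.3 -1. ] w 0.0091
top [[324, 212], [321, 166], [258, 166], [261, 214]]
white [[282, 199, 19, 13, 152]]
black [[305, 182, 12, 11, 84], [281, 199, 9, 11, 35]]
scene [[245, 204], [209, 241], [271, 281], [305, 238]]
white [[257, 216, 24, 17, 145], [285, 227, 9, 6, 11], [209, 235, 70, 46, 760]]
black [[229, 224, 17, 15, 137], [265, 229, 18, 11, 111]]
t 16.52 tcp [ 0.5777 -0.3035  0.2   ] z [-0.002 -0.002 -1.   ] y [ 1.     0.011 -0.002] yaw_y 0.6 F [ 0.3 -0.3 -1.2] w 0.0087
top [[430, 259], [428, 207], [389, 206], [390, 259]] V pct [17.  48.  60.  71.  78.4 83.  88. ]
scene [[203, 93], [164, 119], [193, 135], [231, 107]] V pct [ 20.  44.  48.  88.  88. 173. 177.]
```

The drawer shows both black Us, plus a 152 px white patch where one plug is about 98 px, so both white plugs are in. The tray region has no bright pixels, and the weight on the wrist dropped by about 1 N. I'll set the tray down.

```bash
python3 -m jog '[{"rx":0,"ry":0,"rz":0,"x":-0.18,"y":-0.11,"z":-0.7,"jaw":-1},{"rx":0,"ry":0,"rz":0,"x":0,"y":0,"z":-0.8,"jaw":-1},{"rx":0,"ry":0,"rz":0,"x":0,"y":0,"z":-0.6,"jaw":-1},{"rx":0,"ry":0,"rz":0,"x":0,"y":0,"z":-0.3,"jaw":-1},{"rx":0,"ry":0,"rz":0,"x":0,"y":0,"z":-0.2,"jaw":-1},{"rx":0,"ry":0,"rz":0,"x":0,"y":0,"z":0,"jaw":-1}]'; python3 look.py | grep tcp
```

```text
clock: 17.27
tcp_pos: [0.5663, -0.3101, 0.0427]
orientation: [-2.208, -2.231, 0.005]
contact_force: [-0.0, 0.2, -1.6]
grip_width: 0.0088
gripper_force: 97.9
t 17.27 tcp [ 0.5663 -0.3101  0.0427] z [-0.004 -0.001 -1.   ] y [ 1.     0.011 -0.004] yaw_y 0.6 F [-0.   0.2 -1.6] w 0.0088
```

```bash
python3 -m jog '[{"rx":0,"ry":0,"rz":0,"x":0,"y":0,"z":-0.05,"jaw":-1},{"rx":0,"ry":0,"rz":0,"x":0,"y":0,"z":0,"jaw":-1}]'; python3 -m jog '[{"rx":0,"ry":0,"rz":0,"x":0,"y":0,"z":-0.035,"jaw":-1},{"rx":0,"ry":0,"rz":0,"x":0,"y":0,"z":0,"jaw":-1}]'
```

```text
clock: 17.62
tcp_pos: [0.5661, -0.3098, 0.0395]
orientation: [-2.208, -2.231, 0.005]
contact_force: [0.1, -0.7, -2.0]
grip_width: 0.0087
gripper_force: 98.1
clock: 17.88
tcp_pos: [0.5662, -0.31, 0.0378]
orientation: [-2.208, -2.231, 0.005]
contact_force: [-1.6, 0.8, 4.8]
grip_width: 0.0087
gripper_force: 98.8
```

```bash
python3 -m jog '[{"rx":0,"ry":0,"rz":0,"x":0,"y":0,"z":0,"jaw":-0.3},{"rx":0,"ry":0,"rz":0,"x":0,"y":0,"z":0,"jaw":-0.3},{"rx":0,"ry":0,"rz":0,"x":0,"y":0,"z":0,"jaw":-0.3},{"rx":0,"ry":0,"rz":0,"x":0,"y":0,"z":0.4,"jaw":-0.3},{"rx":0,"ry":0,"rz":0,"x":0,"y":0,"z":0.9,"jaw":-0.3},{"rx":0,"ry":0,"rz":0,"x":0,"y":0,"z":0.9,"jaw":-0.3},{"rx":0,"ry":0,"rz":0,"x":-0.2,"y":0.6,"z":0.5,"jaw":-1},{"rx":0,"ry":0,"rz":0,"x":-0.3,"y":0.9,"z":0,"jaw":-1}]' && python3 -m jog '[{"rx":0,"ry":0,"rz":0.1,"x":-0.4,"y":0.9,"z":0,"jaw":-1},{"rx":0,"ry":0,"rz":0.1,"x":-0.4,"y":0.9,"z":0,"jaw":-1},{"rx":0,"ry":0,"rz":0.1,"x":-0.4,"y":0.9,"z":0,"jaw":-1},{"rx":0,"ry":0,"rz":0,"x":-0.35,"y":0.9,"z":0,"jaw":-1},{"rx":0,"ry":0,"rz":0,"x":0,"y":0.15,"z":0,"jaw":-1},{"rx":0,"ry":0,"rz":0,"x":0,"y":0,"z":0,"jaw":-1}]'
python3 - <<'E'
from h import *
st(); p=camera_params("top"); im=grab_frame("top")[:,:,::-1]; g=im.max(2)
# tray on mat: lighter grey than the black mat
x0,y0,x1,y1=362,195,434,285
s=g[y0:y1,x0:x1]; 
def ctr(m,z,n):
    cs,_=cv2.findContours(cv2.morphologyEx(m.astype(np.uint8),cv2.MORPH_OPEN,np.ones((3,3))),0,2); c=max(cs,key=cv2.contourArea)+np.array([x0,y0])
    W=np.array([ray(p,q,z) for q in cv2.boxPoints(cv2.minAreaRect(c))]); print(n,W.mean(0).round(3),W[:,:2].round(3).tolist())
print(np.percentile(s,[5,25,50,75,95]),s[45,::5].tolist())
ctr((s>40)&(s<100),.02,"tray"); ctr(s<100,.004,"mat+tray")
E
```

```text
clock: 18.88
tcp_pos: [0.5368, -0.222, 0.2035]
orientation: [2.211, 2.227, -0.001]
contact_force: [0.4, 1.2, 0.1]
grip_width: -0.0002
gripper_force: 0.0
clock: 19.62
tcp_pos: [0.4434, 0.0055, 0.1999]
orientation: [-2.147, -2.29, 0.003]
contact_force: [0.2, -0.4, 0.4]
grip_width: -0.0
gripper_force: 0.0
t 19.62 tcp [0.4434 0.0055 0.1999] z [-0.003  0.    -1.   ] y [ 0.998  0.064 -0.003] yaw_y 3.7 F [ 0.2 -0.4  0.4] w -0.0
[ 10.  16.  65. 143. 152.] [149, 120, 16, 9, 70, 68, 65, 64, 63, 64, 65, 24, 13, 132, 149]
tray [ 0.483 -0.308  0.02 ] [[0.562, -0.25], [0.568, -0.364], [0.404, -0.364], [0.399, -0.253]]
mat+tray [ 0.487 -0.308  0.004] [[0.605, -0.217], [0.609, -0.403], [0.37, -0.397], [0.366, -0.216]]
```

The tray sits at the mat centre to within about 4 mm. Now I'll lower the shut fingers in front of the bar and push.

```bash
python3 -m jog '[{"rx":0,"ry":0,"rz":0,"x":0,"y":0,"z":-0.9,"jaw":-1},{"rx":0,"ry":0,"rz":0,"x":0,"y":0,"z":-0.9,"jaw":-1},{"rx":0,"ry":0,"rz":0,"x":0,"y":0,"z":-0.7,"jaw":-1},{"rx":0,"ry":0,"rz":0,"x":0.3,"y":0.02,"z":0,"jaw":-1},{"rx":0,"ry":0,"rz":0,"x":0.3,"y":0.02,"z":0,"jaw":-1},{"rx":0,"ry":0,"rz":0,"x":0.3,"y":0.02,"z":0,"jaw":-1},{"rx":0,"ry":0,"rz":0,"x":0.3,"y":0.02,"z":0,"jaw":-1},{"rx":0,"ry":0,"rz":0,"x":0.3,"y":0.02,"z":0,"jaw":-1}]' && python3 -m jog '[{"rx":0,"ry":0,"rz":0,"x":0.3,"y":0.02,"z":0,"jaw":-1},{"rx":0,"ry":0,"rz":0,"x":0.3,"y":0.02,"z":0,"jaw":-1},{"rx":0,"ry":0,"rz":0,"x":0.3,"y":0.02,"z":0,"jaw":-1},{"rx":0,"ry":0,"rz":0,"x":0.3,"y":0.02,"z":0,"jaw":-1},{"rx":0,"ry":0,"rz":0,"x":0.2,"y":0.014,"z":0,"jaw":-1},{"rx":0,"ry":0,"rz":0,"x":0,"y":0,"z":0,"jaw":-1}]'
```

```text
clock: 20.68
tcp_pos: [0.5334, 0.008, 0.0492]
orientation: [-2.153, -2.282, 0.006]
contact_force: [-1.1, 0.9, -0.7]
grip_width: 0.0002
gripper_force: 0.8
clock: 21.42
tcp_pos: [0.618, 0.0147, 0.0494]
orientation: [-2.152, -2.286, 0.005]
contact_force: [-0.5, 0.2, -0.0]
grip_width: -0.0004
gripper_force: 0.0
```

```bash
python3 -m jog '[{"rx":0,"ry":0,"rz":0,"x":0.15,"y":0.01,"z":0,"jaw":-1},{"rx":0,"ry":0,"rz":0,"x":0.15,"y":0.01,"z":0,"jaw":-1},{"rx":0,"ry":0,"rz":0,"x":0,"y":0,"z":0,"jaw":-1}]';python3 -m jog '[{"rx":0,"ry":0,"rz":0,"x":0.08,"y":0.006,"z":0,"jaw":-1},{"rx":0,"ry":0,"rz":0,"x":0.08,"y":0.006,"z":0,"jaw":-1}]'
```

```text
clock: 21.8
tcp_pos: [0.6359, 0.0183, 0.0493]
orientation: [-2.148, -2.289, 0.004]
contact_force: [0.4, 0.5, -0.6]
grip_width: 0.0006
gripper_force: 0.0
clock: 22.05
tcp_pos: [0.6424, 0.0188, 0.0488]
orientation: [-2.145, -2.285, 0.01]
contact_force: [-14.8, 0.8, 9.6]
grip_width: 0.0
gripper_force: 7.5
```

```bash
python3 -m jog '[{"rx":0,"ry":0,"rz":0,"x":0.04,"y":0.003,"z":0,"jaw":-1},{"rx":0,"ry":0,"rz":0,"x":0,"y":0,"z":0,"jaw":-1}]'; python3 -m jog '[{"rx":0,"ry":0,"rz":0,"x":-0.4,"y":-0.02,"z":0,"jaw":-1},{"rx":0,"ry":0,"rz":0,"x":-0.6,"y":-0.04,"z":0,"jaw":-1},{"rx":0,"ry":0,"rz":0,"x":-0.6,"y":-0.04,"z":0.4,"jaw":-1},{"rx":0,"ry":0,"rz":0,"x":-0.6,"y":0.5,"z":0.9,"jaw":-1},{"rx":0,"ry":0,"rz":0,"x":0,"y":0.9,"z":0.9,"jaw":-1},{"rx":0,"ry":0,"rz":0,"x":0,"y":0.9,"z":0.3,"jaw":-1},{"rx":0,"ry":0,"rz":0,"x":0,"y":0.9,"z":0,"jaw":-1},{"rx":0,"ry":0,"rz":0,"x":0,"y":0,"z":0,"jaw":-1}]'
python3 - <<'E'
from h import *
st(); im=grab_frame("top")[:,:,::-1]; p=camera_params("top"); old=cv2.imread("pics/top0.png")
hsv=cv2.cvtColor(im,cv2.COLOR_BGR2HSV); ho=cv2.cvtColor(old,cv2.COLOR_BGR2HSV)
f=lambda h:((h[150:180,245:335,1]>100)&(h[150:180,245:335,2]>60)).sum()
print("orange now/start",f(hsv),f(ho))
# bar row: darkest in column through bar
for nm,i in (("now",im),("start",old)):
    print(nm,i[158:192,292].max(1).tolist())
E
```

```text
clock: 22.3
tcp_pos: [0.6424, 0.0187, 0.0486]
orientation: [-2.144, -2.281, 0.014]
contact_force: [-14.9, 1.5, 10.8]
grip_width: -0.0
gripper_force: 7.6
clock: 23.3
tcp_pos: [0.5194, 0.1973, 0.1824]
orientation: [-2.138, -2.298, 0.004]
contact_force: [0.2, -0.9, -0.2]
grip_width: -0.0
gripper_force: 0.0
t 23.3 tcp [0.5194 0.1973 0.1824] z [-0.004  0.001 -1.   ] y [ 0.997  0.072 -0.004] yaw_y 4.1 F [ 0.2 -0.9 -0.2] w -0.0
orange now/start 0 381
now [49, 85, 90, 98, 102, 82, 50, 38, 38, 37, 36, 83, 141, 157, 153, 151, 154, 97, 89, 110, 85, 139, 153, 152, 152, 154, 151, 151, 154, 153, 151, 148, 153, 156]
start [49, 69, 134, 148, 145, 133, 89, 85, 93, 96, 94, 46, 36, 33, 36, 38, 54, 137, 146, 145, 151, 145, 85, 79, 126, 96, 99, 142, 151, 145, 145, 146, 145, 154]
```

The drawer is shut: no orange interior shows, and the bar is about 15 mm nearer the cabinet than at the start, with a firm stop felt. Nothing is touching the robot.

```bash
python3 -c "
from bench import r
print(r.hand_in())"
```

```text
the job is handed in; nothing more can be done
None
```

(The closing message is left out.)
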